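# Step off a shelf bay with a spacing bar and set the divider

### The arm

A 6-joint arm with a two-finger parallel gripper is mounted at the origin on the work surface. World frame = base frame: x ahead of the robot, y to its left, z up, the work surface at z = 0. Lengths are in m, angles in rad, forces in N, time in s.
With the tool pointing down it reaches from about 0.25 to 0.775 m from the base axis. Payload 4 kg.
Tool frame: the origin (TCP) lies at the very end of the fingers, on their centre line; the grasp point (between the pads) lies hold_point_z behind it (hold_point_z is the distance from the TCP to the grasp point, in m); z points along the fingers, y is the direction in which the jaws open and shut (so a half turn about z gives the same grasp; the last joint's range is limited). The gripper opens to 94 mm and grips with 3 to 60 N. Pads are 16 mm wide; open, the fingers measure 119 mm over their backs; the gripper's body (75 mm by 177 mm) begins 78 mm behind the grasp point.
Start: joints at [1.244, 0.087, 1.371, -0, 1.684, -0.103], TCP at [0.122, 0.536, 0.206] pointing down, gripper open.
Joint ranges: [-3.1, 3.1], [-0.76, 2.03], [0.27, 2.55], [-1.08, 4.22], [0.17, 2.65], [-2.57, 2.57]. Speed limits (rad/s): [2.79, 2.79, 3.14, 3.14, 3.14, 3.14].

### API

Orientations are given as [roll, pitch, yaw] about the fixed x, y, z axes, in that order (R = Rz(yaw) Ry(pitch) Rx(roll)).
In Python, from bench import * gives the robot as it stands.
- The arm moves only by the tool step_arm, never from a script. Its argument "increments" is text: rows parted by semicolons, each of 6 numbers parted by spaces: the shift along the tool's x, y, z in cm, then the turn, a rotation vector about the tool's x, y, z in rad. A call has 1 to 5 rows; each row shifts and turns the commanded pose from where the row before left it, along the tool's axes as they then stand; what a row does not reach is not made up. A row lasts 1/10 s, in which the tool goes at most 50 mm and 8.59 degrees, less where a joint would pass 70% of its speed; a pose out of reach is approached as far as the arm can. A call is refused whole if a number of a shift passes 5 or a number of a turn 0.15, either way. A call with a gripper value outside its range is refused whole. "claw" is the gripper's target within -1 to 1 (shut at 1, half-way at 0, fully open at -1), set as the call begins (left out, the last holds). The fingers move at their own pace and stop on an object; the grip force is fixed at half the most. Time passes only in rows, so rows that do not move let the fingers close. It gives the time, the measured TCP pose, the force and the opening at its end, in the units of the state.
- get_obs(): the state, without advancing time (a new reading comes with each control period).
- snapshot(name): name is "side" or "top" or "wrist"; returns the picture (480x640x3 uint8, red, green, blue); there is no depth.
- calibration(name): a dict with "camera_matrix" (3x3 intrinsics, pixels), "k1" (the pictures are not rectified: a ray, as slopes to the right and down, at radius r is drawn at 1 + k1 r^2 times it, then the intrinsics apply), "eye" and "orientation" of the camera in the world; the wrist camera has in their place "tool_from_camera" (4x4, takes a point from camera to tool coordinates, whose origin is the TCP and whose axes are the flange's). Camera axes: x right, y up, looking along -z (the intrinsics and any distortion apply to the point x, -y, -z); pixel columns grow to the right and rows downward; lengths in m; the calibration is good to about 2 mm. A picture is of the moment at which its call begins: read the wrist's pose just before it. calibration takes no time and is no camera call.
- close_job(): hands the job in, once; it reports no verdict.
The state is a dict: "time": time; "joint_positions": joint angles; "qvel": joint speeds; "joint_torque": joint torques, N m; "tool_pos": TCP position; "ee_rot": TCP orientation; "wrist_force": force on the tool from outside, world axes, zero at the start; "wrist_torque": the same for the moment, N m; "width": finger opening in m.
Only numpy, scipy, OpenCV 4.12 (cv2) and the standard library are available. Lean on these libraries where they do the work, as an engineer would, in place of code of your own. Each camera call takes 0.05 s, during which the arm holds its last target. There are 200 camera calls.

### The job

Set out a bay three spacing-bar lengths long on the shelf board that lies on the bench: the flat steel bar lies against the board's end plate as the first length. Walk it end over end twice, straight along the board towards the divider - tip it up over its leading end and lay it down beyond, each length beginning where the last one ended, never lifting it clear of the board - then slide the divider up until it touches the end of the bar and leave the bar lying there. Leave the parts standing on the board where they are.

Things in the scene. Friction and masses are not known exactly. Their poses are not given: they have to be found in the camera images.
- shelf: Teal steel shelf board laid on the bench (fast): 260 mm deep (x), 620 mm long (y), top 30 mm above the bench. Origin: centre of its underside; y points along it from end plate to divider, x to its back edge. At the low-y end an end plate stands up 45 mm, 4 mm thick. A rail 10 mm high, 14 mm wide runs at x = -117 mm. Three small parts, up to 42 mm high, stand near the back edge, at x about 95 mm.
- datum (a point): Start of the bay: on the board's top surface, on the inner face of the end plate, at the middle of the lane in which the bar is walked (30 mm to the robot's side of the board's centre line). Axes as shelf: y runs along the lane. Along y from here three bar lengths end at 420 mm.
- bar: Spacing bar: flat steel, 140 mm long (x), 30 wide (y), 10 thick (z), ends rounded over the thickness (radius 5 mm), about 320 g. Origin: middle of the face that is down at the start, when its x runs along the board's y and its end a is within 6 mm of the end plate. Gripped lightly across its width near one end, it turns between the fingers, and in a half turn may creep about 10 mm along them, landing that much short.
- bar_a (a point): Centre of the rounded end of the bar that is next to the end plate at the start (bar x = -65 mm), 5 mm inside the end and 5 mm above the board when the bar lies flat. Axes as bar.
- bar_b (a point): Centre of the rounded other end of the bar (bar x = +65 mm), its leading end at the start; 5 mm inside the end. Axes as bar.
- divider (a joint): Position of the sliding divider along the rail in m: 0 is its far stop, 540 mm from the end plate; it grows as the divider slides towards the end plate (-y of the shelf), to 0.25. It needs about 2.5 N to slide and stays where it is left.
- divider_face (a point): On the divider's face that looks at the end plate, at the middle of the lane, at the board's surface; axes as shelf. The divider is an upright steel sheet, 4 mm thick, 148 mm wide (across the lane), 72 mm high above the board, on a black shoe 60 mm long that rides on the rail on the robot's side of the lane.
- divider_grip (a point): Middle of the divider's hemmed top edge, above the lane: the hem is 10 mm thick along the board's y (5 mm either side of this point), 16 mm high (8 mm above and below) and 148 mm long. 5 mm in y beyond the face, 64 mm above the board. It can be pinched here from above, or pushed.
- plug_box: Small white carton, 46 x 85 x 36 mm, standing on the board near its back edge; leave it. Origin: centre of its underside.
- seal_box: Small yellow carton, 52 x 75 x 42 mm, standing on the board near its back edge; leave it. Origin: centre of its underside.
- bearing: Steel ball bearing, 52 mm across, 16 mm high, lying on the board near its back edge; leave it. Origin: centre of its underside.
Mind the look-alikes: they are no part of the job. Leave any orange or purple look-alike of the bar alone.

How it is judged:
On the way, in this order (a step that is already met when the one before it is completed fails the run):
1. the bar stands up on its leading end b, which is still about where it was (angle between bar's own x axis and vertical above 2.74 rad and y of bar_b in the frame of datum between 0.11 and 0.175 m and z of bar_b in the frame of datum below 0.02 m), for 0.05 s.
2. the bar lies flat along the lane as the second length, beginning where the first ended (within 20 mm) (z of each of bar_a, bar_b in the frame of datum below 0.013 m and angle between the x axis of bar and the y axis of datum, either way round below 0.12 rad and x of bar_a in the frame of datum between -0.045 and 0.045 m and x of bar_b in the frame of datum between -0.045 and 0.045 m and y of bar_b in the frame of datum between 0.125 and 0.165 m and y of bar_a in the frame of datum above 0.255 m), for 0.2 s.
3. the bar stands up on its other end a, which is still about where it was (angle between bar's own x axis and vertical below 0.4 rad and y of bar_a in the frame of datum between 0.24 and 0.32 m and z of bar_a in the frame of datum below 0.02 m), for 0.05 s.
4. the bar lies flat along the lane as the third length, beginning two bar lengths from the end plate (within 20 mm), the divider not yet moved up (z of each of bar_a, bar_b in the frame of datum below 0.013 m and angle between the x axis of bar and the y axis of datum, either way round below 0.12 rad and x of bar_a in the frame of datum between -0.045 and 0.045 m and x of bar_b in the frame of datum between -0.045 and 0.045 m and y of bar_a in the frame of datum between 0.265 and 0.305 m and y of bar_b in the frame of datum between 0.394 and 0.44 m and y of divider_face in the frame of datum above 0.455 m), for 0.2 s.
At the end, for the whole second after the job is handed in: The bar lies flat, at rest, along the lane (within 7 degrees, 45 mm of its middle), end a towards the end plate and two bar lengths (280 mm) from it within 20 mm; the divider is within 5 mm of the bar's far end and 420 mm from the end plate within 20 mm (z of each of bar_a, bar_b in the frame of datum below 0.013 m and angle between the x axis of bar and the y axis of datum, either way round below 0.12 rad and x of bar_a in the frame of datum between -0.045 and 0.045 m and x of bar_b in the frame of datum between -0.045 and 0.045 m and y of bar_a in the frame of datum between 0.265 and 0.305 m and y of bar_b in the frame of datum between 0.394 and 0.44 m and y of divider_face in the frame of datum between 0.4 and 0.44 m and y of bar_b in the frame of divider_face above -0.011 m and linear speed of bar below 0.01 m/s and velocity of joint divider between -0.01 and 0.01 m/s); the robot touches nothing.
It fails at once if the bar is lifted clear of the board (both ends more than 16 mm off it) (z of each of bar_a, bar_b in the frame of datum above 0.021 m).
It fails at once if a part standing on the board is shifted more than 30 mm (distance of plug_box from where it was at the start of the episode above 0.03 m).
It fails at once if a part standing on the board is shifted more than 30 mm (distance of seal_box from where it was at the start of the episode above 0.03 m).
It fails at once if a part standing on the board is shifted more than 30 mm (distance of bearing from where it was at the start of the episode above 0.03 m).
It also fails if it takes over 72 s, if anything falls off the work surface, if the arm or the gripper's body presses on something with over 40 N, if the wrist force passes 120 N, or if a joint passes its speed limit or range.

## Working session

There is one attempt and no reset: what is moved stays moved. The work goes in short steps, Python scripts to look and compute and a tool call to move; the robot and the scene stay as the last step left them, time stands still between calls to the robot, and variables do not carry over. Pictures are saved under pics/ and viewed, about 8 in all and at most 12, crops included, and the job is handed in when it is done.

Besides the shell and the picture viewer there is one more tool, called after "Emit:" by a JSON object that holds its "api" and its "payload", one argument or row to a line. step_arm: Moves the arm, as the interface text tells. Its arguments: {"type":"object","properties":{"increments":{"type":"string"},"claw":{"type":"number"}},"required":["increments"]}

```bash
ls; mkdir -p pics
python3 - <<'E'
from bench import *
import cv2,numpy as np
o=get_obs();print(o)
for n in ["side","top","wrist"]:
    im=snapshot(n);cv2.imwrite(f"pics/{n}0.png",im[...,::-1]);c=calibration(n);print(n,c)
E
```

```text
pics
{'time': 0.0, 'joint_positions': array([ 1.24389739e+00,  8.79252254e-02,  1.37225983e+00, -1.97089362e-05,
        1.68359427e+00, -1.03069259e-01]), 'qvel': array([-2.80489501e-06,  1.83376043e-03,  5.13007967e-04, -4.94426583e-04,
        1.20517205e-03,  7.51605344e-04]), 'joint_torque': array([ 2.15190698e-04, -3.40164328e+01, -3.02431297e+01,  7.18736742e-02,
        3.27669620e-02, -1.59049328e-04]), 'tool_pos': array([0.12189644, 0.53575247, 0.20431763]), 'ee_rot': array([-3.13941557e+00, -2.05495171e-04,  2.91776056e+00]), 'wrist_force': array([-0.21597072,  0.63192887,  0.10245168]), 'wrist_torque': array([ 0.00257303, -0.02841788,  0.01031048]), 'width': 0.09407123349547038}
side {'camera_matrix': array([[563.37305009,   0.        , 320.15211369],
       [  0.        , 563.37305009, 244.12332457],
       [  0.        ,   0.        ,   1.        ]]), 'k1': -0.020436843120725242, 'eye': array([ 0.05985628, -1.05893807,  0.8180361 ]), 'orientation': array([ 0.97577902,  0.02304256, -0.46227601])}
top {'camera_matrix': array([[497.95445702,   0.        , 317.33935909],
       [  0.        , 497.95445702, 234.2593423 ],
       [  0.        ,   0.        ,   1.        ]]), 'k1': 0.03288516911987532, 'eye': array([ 0.40458342, -0.10732434,  1.12178252]), 'orientation': array([ 0.10175597,  0.01658327, -1.56988279])}
wrist {'camera_matrix': array([[383.9440835 ,   0.        , 317.62208016],
       [  0.        , 383.9440835 , 242.77919871],
       [  0.        ,   0.        ,   1.        ]]), 'k1': -0.009529964808411766, 'tool_from_camera': array([[-5.51755000e-04,  9.64213060e-01,  2.65128025e-01,
         7.65725204e-02],
       [ 9.99999279e-01,  2.49174657e-04,  1.17489331e-03,
        -6.34975499e-04],
       [ 1.06678429e-03,  2.65128482e-01, -9.64212502e-01,
        -1.78145471e-01],
       [ 0.00000000e+00,  0.00000000e+00,  0.00000000e+00,
         1.00000000e+00]])}
```

View pics/top0.png

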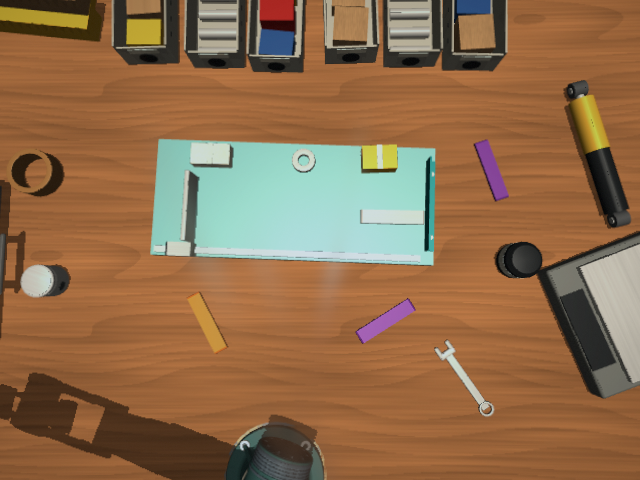

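View pics/side0.png

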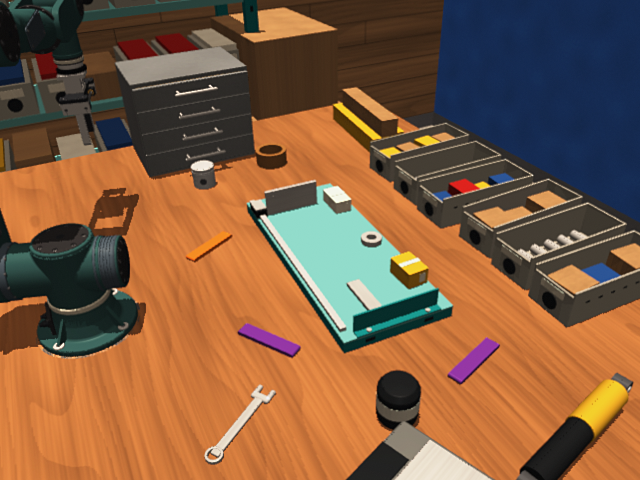

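```bash
cat > h.py <<'E'
import numpy as np,cv2
from bench import *
from scipy.spatial.transform import Rotation as Ro
def cam(n,obs=None):
    c=calibration(n)
    if n=="wrist":
        T=np.eye(4);T[:3,:3]=Ro.from_euler('xyz',obs['ee_rot']).as_matrix();T[:3,3]=obs['tool_pos']
        M=T@c['tool_from_camera'];R,e=M[:3,:3],M[:3,3]
    else: R,e=Ro.from_euler('xyz',c['orientation']).as_matrix(),np.array(c['eye'])
    R=R@np.diag([1,-1,-1])
    return c['camera_matrix'],np.array([c['k1'],0,0,0.]),R,e
def proj(C,P):
    K,d,R,e=C;return cv2.projectPoints(np.asarray(P,float).reshape(-1,1,3),cv2.Rodrigues(R.T)[0],-R.T@e,K,d)[0][:,0]
def onplane(C,px,z):
    K,d,R,e=C;u=cv2.undistortPoints(np.asarray(px,float).reshape(-1,1,2),K,d)[:,0]
    r=np.c_[u,np.ones(len(u))]@R.T;return e+r*((z-e[2])/r[:,2])[:,None]
E
python3 - <<'E'
from h import *
for n in ["top","side"]:
    im=cv2.imread(f"pics/{n}0.png");h=cv2.cvtColor(im,cv2.COLOR_BGR2HSV)
    m=((abs(h[...,0].astype(int)-85)<14)&(h[...,1]>60)).astype(np.uint8)
    if n=="top": m[300:]=0; m[:100]=0
    else: m[:,:245]=0; m[:183]=0; m[355:]=0;m[:,455:]=0
    bright=m*(h[...,2]>130)
    k,l,s,c=cv2.connectedComponentsWithStats(m);i=1+np.argmax(s[1:,4]);print(n,s[i])
    p=cv2.findContours((l==i).astype(np.uint8),0,1)[0][0];hull=cv2.convexHull(p)
    q=cv2.approxPolyDP(hull,3,True)[:,0];print(q.tolist(),onplane(cam(n),q,.03)[:,:2].round(4).tolist())
    hm=np.zeros_like(m);cv2.fillConvexPoly(hm,hull,1)
    w=(hm&(h[...,1]<45)&(h[...,2]>100)).astype(np.uint8)
    k,l,s,c=cv2.connectedComponentsWithStats(w)
    for i in range(1,k):
        if s[i,4]>60:
            pc=cv2.findContours((l==i).astype(np.uint8),0,1)[0][0];print(s[i],c[i],cv2.boxPoints(cv2.minAreaRect(pc)).round(1).tolist())
t=cv2.imread("pics/top0.png")[135:275,145:445];s=cv2.imread("pics/side0.png")[175:355,240:460]
a=cv2.resize(t,(600,280),interpolation=3);b=cv2.resize(s,(390,319),interpolation=3)
o=np.zeros((599,600,3),np.uint8);o[:280]=a;o[280:,:390]=b
w=cv2.imread("pics/wrist0.png");o[280:437,391:600]=cv2.resize(w,(209,157));cv2.imwrite("pics/c.png",o)
E
```

```text
top [  151   140   284   125 20790]
[[159, 140], [434, 149], [432, 263], [153, 254]] [[0.7295, 0.2673], [0.7068, -0.3489], [0.4529, -0.3391], [0.4727, 0.2724]]
[190 143  40  22 818] [209.55501222 153.22127139] [[189.6999969482422, 163.0], [190.3000030517578, 142.1999969482422], [229.5, 143.3000030517578], [228.89999389648438, 164.10000610351562]]
[377 147   6  22 110] [379.45454545 157.5       ] [[376.1000061035156, 147.10000610351562], [381.0, 146.6999969482422], [382.70001220703125, 167.89999389648438], [377.8999938964844, 168.3000030517578]]
[292 149  23  23 332] [303.03614458 159.72891566] [[292.0, 149.0], [314.0, 149.0], [314.0, 171.0], [292.0, 171.0]]
[153 170  38  86 783] [179.19923372 228.63729246] [[153.0, 170.0], [190.0, 170.0], [190.0, 255.0], [153.0, 255.0]]
[360 209  64  16 910] [391.43846154 216.42087912] [[359.79998779296875, 223.0], [360.0, 208.8000030517578], [423.29998779296875, 209.89999389648438], [423.0, 224.10000610351562]]
[ 194  246  227   16 1629] [308.58686311 253.98465316] [[193.6999969482422, 256.3999938964844], [194.10000610351562, 246.0], [420.2000122070
[... 504 characters left out ...]
204.39175258] [[250.0, 202.0], [264.1000061035156, 198.5], [266.20001220703125, 206.89999389648438], [252.10000610351562, 210.5]]
[260 214  86 115 814] [304.39189189 273.66339066] [[258.3999938964844, 216.89999389648438], [263.8999938964844, 212.89999389648438], [346.20001220703125, 326.1000061035156], [340.70001220703125, 330.1000061035156]]
[361 227  26  16 161] [371.76397516 236.03726708] [[358.8999938964844, 230.8000030517578], [382.5, 224.89999389648438], [386.0, 239.0], [362.5, 244.89999389648438]]
[347 279  34  31 420] [364.2952381  293.87857143] [[346.79998779296875, 282.1000061035156], [356.29998779296875, 274.29998779296875], [381.5, 304.79998779296875], [372.0, 312.6000061035156]]
```

View pics/c.png

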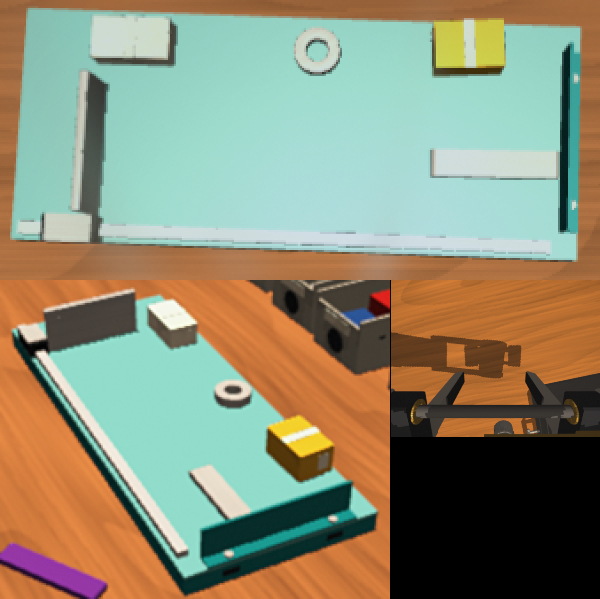

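The pictures show the board with its end plate at the right in the top view. The bar spans about cols 360–423 at row 216, the divider is at col ~185, and the purple and orange look-alikes lie off the board. I'll compute the board and bar coordinates.

Run:
```python
from h import *
try: print(hold_point_z)
except Exception as e: print(e)
t=cam("top");s=cam("side")
print("bar top",onplane(t,[[359.8,223.5],[360,208.8],[423.8,209.9],[423.5,224.5]],.04)[:,:2].round(4).tolist())
print("bar side",onplane(s,[[346.8,282.1],[356.3,274.3],[381.5,304.8],[372,312.6]],.04)[:,:2].round(4).tolist())
# triangulate bar far-end corners (top: 360,208.8 / 359.8,223.5 ; side 356,275.5 / 347,281.5)
def tri(pt,ps):
    A=[];b=[]
    for C,p in((t,pt),(s,ps)):
        K,d,R,e=C;u=cv2.undistortPoints(np.array([[p]],float),K,d)[0,0];r=R@[u[0],u[1],1];r/=np.linalg.norm(r);P=np.eye(3)-np.outer(r,r);A.append(P);b.append(P@e)
    return np.linalg.lstsq(np.vstack(A),np.hstack(b),rcond=None)[0].round(4)
print(tri((360,208.8),(356,274.3)),tri((359.8,223.5),(346.8,281.8)))
yaw=-.0352;R=Ro.from_euler('z',yaw).as_matrix()
c=np.array([.591,-.037,0])
print("end plate inner bottom px pred", [proj(t,(R@[x,y,.03])+c).round(1).tolist() for x in(-.1,.1) for y in(-.31,-.306,-.29,.25)])
```

```text
0.0188
bar top [[0.5386, -0.1821], [0.5711, -0.1827], [0.5683, -0.3217], [0.5362, -0.3204]]
bar side [[0.5415, -0.1859], [0.5744, -0.1709], [0.5687, -0.2891], [0.5382, -0.3011]]
[ 0.5686 -0.1817  0.0496] [ 0.5407 -0.183   0.0386]
end plate inner bottom px pred [[[433.7, 250.5]], [[431.8, 250.5]], [[424.4, 250.2]], [[178.8, 241.7]], [[434.9, 160.8]], [[433.1, 160.7]], [[425.8, 160.5]], [[184.5, 153.0]]]
```

Emit:
{"api": "step_arm", "payload": {
  "increments": "0 0 0 0 0 0.14; 0 0 0 0 0 0.14; 0 0 0 0 0 0.14; 0 0 0 0 0 0.14; 0 0 0 0 0 0.14",
  "claw": -1
}}

```text
time: 0.65
tool_pos: [0.122, 0.5361, 0.205]
ee_rot: [-3.141, 0.001, 2.212]
wrist_force: [0.1, 0.1, 0.4]
width: 0.0943
```

Emit:
{"api": "step_arm", "payload": {
  "increments": "0 0 0 0 0 0.14; 0 0 0 0 0 0.14; 0 0 0 0 0 0.14; 0 0 0 0 0 0.14; 0 0 0 0 0 0.122"
}}

```text
time: 1.15
tool_pos: [0.122, 0.5361, 0.205]
ee_rot: [-3.141, 0.001, 1.53]
wrist_force: [0.2, 0.1, 0.3]
width: 0.0939
```

Emit:
{"api": "step_arm", "payload": {
  "increments": "-4.2 2.5 0 0 0 0; -4.2 2.5 0 0 0 0; -4.2 2.5 0 0 0 0; -4.2 2.5 0 0 0 0; -4.2 2.5 0 0 0 0"
}}

```text
time: 1.65
tool_pos: [0.2399, 0.3202, 0.2052]
ee_rot: [3.141, 0.0, 1.537]
wrist_force: [1.2, -0.3, -0.6]
width: 0.0941
```

Emit:
{"api": "step_arm", "payload": {
  "increments": "-4.2 2.5 0 0 0 0; -4.2 2.5 0 0 0 0; -4.2 2.5 0 0 0 0; -4.2 2.5 0 0 0 0; -4.2 2.5 0 0 0 0"
}}

```text
time: 2.15
tool_pos: [0.3575, 0.1059, 0.2055]
ee_rot: [3.141, -0.0, 1.536]
wrist_force: [0.5, -0.3, 0.3]
width: 0.094
```

Emit:
{"api": "step_arm", "payload": {
  "increments": "-4.2 2.5 0 0 0 0; -4.2 2.5 0 0 0 0; -4.2 2.5 0 0 0 0; -4.2 2.5 0 0 0 0; -4.2 2.5 0 0 0 0"
}}

```text
time: 2.65
tool_pos: [0.4752, -0.1085, 0.2052]
ee_rot: [-3.142, -0.0, 1.535]
wrist_force: [0.1, 0.4, -0.1]
width: 0.094
```

Emit:
{"api": "step_arm", "payload": {
  "increments": "-4 2.5 0 0 0 0; -4 2.5 0 0 0 0; -4 2.5 1 0 0 0; 0 0 2 0 0 0;0 0 0 0 0 0"
}}

```text
time: 3.15
tool_pos: [0.5439, -0.2292, 0.1706]
ee_rot: [-3.134, -0.004, 1.534]
wrist_force: [-0.5, 0.6, -0.1]
width: 0.0939
```

Run:
```python
from h import *
o=get_obs();print(o['tool_pos'],o['ee_rot'],o['joint_positions'].round(2))
im=snapshot("wrist");cv2.imwrite("pics/w1.png",im[...,::-1]);np.save("w1.npy",[o['tool_pos'],o['ee_rot']])
```

```text
[ 0.54389141 -0.22924935  0.17059366] [-3.13364373 -0.00420679  1.53389301] [-0.5   0.19  1.32  0.    1.64 -0.46]
```

View pics/w1.png

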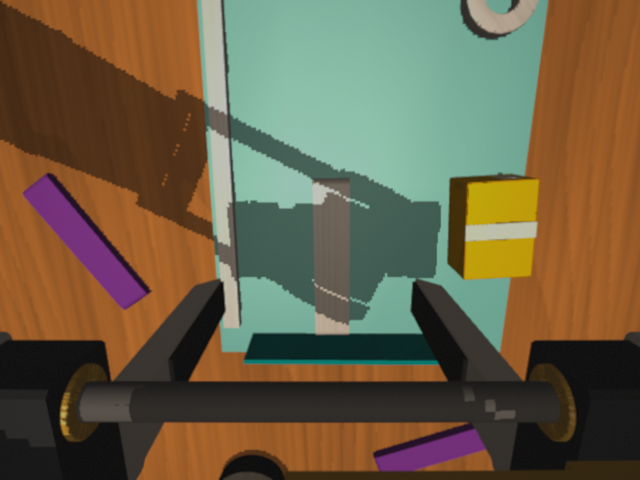

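The wrist view shows the bar from (332,180) to (332,334) and the base of the plate's inner face at row ~334. The bar almost touches the plate.

Run:
```python
from h import *
p,r=np.load("w1.npy");C=cam("wrist",dict(tool_pos=p,ee_rot=r))
print("plate base",onplane(C,[[256,334],[332,334],[400,334]],.03).round(4).tolist())
print("bar far corners top",onplane(C,[[313.5,182],[350,182]],.04).round(4).tolist(), "near",onplane(C,[[315,333],[350,333]],.04).round(4).tolist())
print("far bottom",onplane(C,[[332,179]],.035).round(4))
print("rail edge",onplane(C,[[203,0],[225,328],[228,100],[241,328]],.04).round(4).tolist())
print("board edges",onplane(C,[[220,350],[502,352],[545,30]],.03).round(4).tolist())
```

```text
plate base [[0.4826, -0.3254, 0.03], [0.5526, -0.3277, 0.03], [0.6151, -0.3298, 0.03]]
bar far corners top [[0.5414, -0.1871, 0.04], [0.5706, -0.1881, 0.04]] near [[0.5374, -0.3207, 0.04], [0.5686, -0.3218, 0.04]]
far bottom [[ 0.5564 -0.1857  0.035 ]]
rail edge [[0.4675, -0.0546, 0.04], [0.4575, -0.3132, 0.04], [0.479, -0.1227, 0.04], [0.4718, -0.3136, 0.04]]
board edges [[0.4475, -0.3408, 0.03], [0.7105, -0.3517, 0.03], [0.7192, -0.0811, 0.03]]
```

Emit:
{"api": "step_arm", "payload": {
  "increments": "-4 0.6 0 0 0 0; -4.1 0.6 0 0 0 0; 0 0 4 0 0 0; 0 0 4 0 0 0; 0 0 3 0 0 0"
}}

```text
time: 3.7
tool_pos: [0.5544, -0.3094, 0.065]
ee_rot: [3.141, -0.0, 1.537]
wrist_force: [-0.4, -0.2, -0.2]
width: 0.0939
```

Emit:
{"api": "step_arm", "payload": {
  "increments": "0 0 0 0 0 0; 0 0 0 0 0 0"
}}

```text
time: 3.9
tool_pos: [0.5552, -0.3098, 0.0671]
ee_rot: [3.14, 0.001, 1.537]
wrist_force: [0.5, -0.2, 0.1]
width: 0.0939
```

Emit:
{"api": "step_arm", "payload": {
  "increments": "0 -0.2 1.5 0 0 0; 0 0 1.2 0 0 0; 0 0 0.5 0 0 0; 0 0 0.15 0 0 0; 0 0 0 0 0 0"
}}

```text
time: 4.4
tool_pos: [0.5526, -0.3103, 0.0317]
ee_rot: [-3.141, -0.0, 1.536]
wrist_force: [0.4, 0.1, 0.0]
width: 0.0936
```

Emit:
{"api": "step_arm", "payload": {
  "increments": "0 0 0 0 0 0; 0 0 0 0 0 0;0 0 0 0 0 0;0 0 0 0 0 0;0 0 0 0 0 0",
  "claw": 0.38
}}

```text
time: 4.9
tool_pos: [0.5528, -0.3103, 0.0321]
ee_rot: [3.141, 0.0, 1.536]
wrist_force: [0.2, -0.7, -0.5]
width: 0.0576
```

Emit:
{"api": "step_arm", "payload": {
  "increments": "0 0 0 0 0 0; 0 0 0 0 0 0;0 0 0 0 0 0;0 0 0 0 0 0;0 0 0 0 0 0"
}}

```text
time: 5.4
tool_pos: [0.5526, -0.3103, 0.0319]
ee_rot: [-3.141, -0.0, 1.536]
wrist_force: [0.0, 1.1, 1.1]
width: 0.0296
```

Emit:
{"api": "step_arm", "payload": {
  "increments": "0 0 0 0 0 0; 0 0 0 0 0 0; 0 0 0 0 0 0"
}}

```text
time: 5.7
tool_pos: [0.5526, -0.3103, 0.0319]
ee_rot: [-3.141, -0.0, 1.536]
wrist_force: [-1.6, 0.0, 0.2]
width: 0.0297
```

Emit:
{"api": "step_arm", "payload": {
  "increments": "0 0 -0.6 0 0 0; 0 0 -0.6 0 0 0; 0 0 0 0 0 0"
}}

```text
time: 6.0
tool_pos: [0.5534, -0.3106, 0.045]
ee_rot: [3.14, 0.001, 1.536]
wrist_force: [0.5, -0.0, -3.0]
width: 0.0294
```

Run:
```python
from h import *
o=get_obs();print(o['tool_pos'],o['ee_rot'],o['wrist_force'],o['wrist_torque'],o['width'])
a=snapshot("side")[200:340,240:440];w=snapshot("wrist")[120:400,150:500]
out=np.zeros((560,800,3),np.uint8);out[:280,:400]=cv2.resize(a,(400,280));out[280:,:350]=w
cv2.imwrite("pics/l1.png",out[...,::-1])
```

```text
[ 0.55341306 -0.31062593  0.04499152] [3.13981293e+00 9.49826448e-04 1.53580845e+00] [ 0.48386591 -0.01475847 -2.96079178] [-0.27914754  0.04008467  0.00599399] 0.029448645158256334
```

View pics/l1.png

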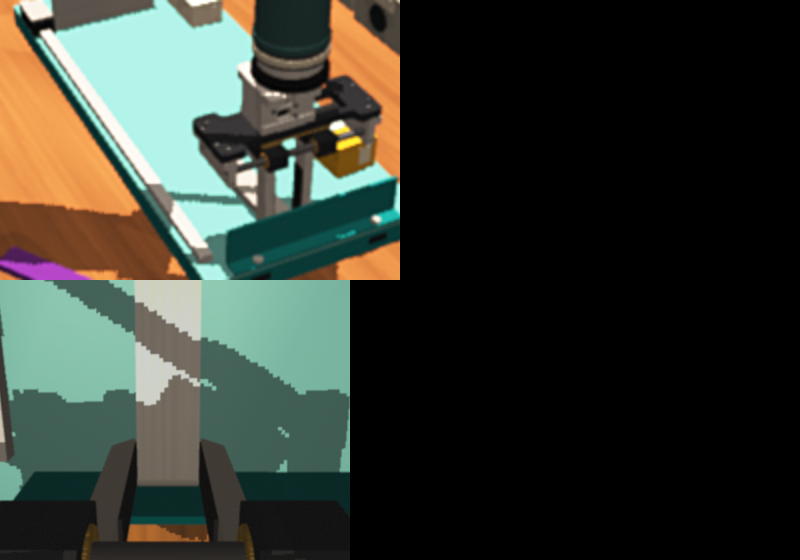

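Wrist force is −3 N, almost the bar's full weight, so it isn't pivoting at this grip. I'll loosen it gradually until end b swings down.

Emit:
{"api": "step_arm", "payload": {
  "increments": "0 0 0 0 0 0; 0 0 0 0 0 0",
  "claw": 0.372
}}

```text
time: 6.3
tool_pos: [0.5527, -0.3103, 0.0438]
ee_rot: [3.142, -0.0, 1.536]
wrist_force: [0.4, -0.8, -1.7]
width: 0.0297
```

Emit:
{"api": "step_arm", "payload": {
  "increments": "0 0 0 0 0 0; 0 0 0 0 0 0",
  "claw": 0.367
}}

```text
time: 6.5
tool_pos: [0.5527, -0.3102, 0.0439]
ee_rot: [3.142, -0.0, 1.536]
wrist_force: [-0.6, -0.7, -1.7]
width: 0.0298
```

Run:
```python
from h import *
for i in range(3):
    o=get_obs();print(o['wrist_force'].round(2),o['wrist_torque'].round(3),o['width'])
    snapshot("wrist")
```

```text
[-0.58 -0.67 -1.7 ] [-0.133  0.105 -0.013] 0.029775021162198073
[ 0.04  0.63 -1.85] [-0.08   0.006 -0.006] 0.029745459530631985
[-0.07  0.17 -1.66] [-0.121  0.044  0.013] 0.029908909351323457
```

```bash
cat >> h.py <<'E'
def arc(d,shift,th0,n=25,end=np.pi):
    t=np.linspace(th0,end,n+1);s=shift*t/np.pi-d*np.cos(t);z=d*np.sin(t)
    for i in range(0,n,5): print("; ".join(f"{a:.1f} 0 {b:.1f} 0 0 0" for a,b in zip((100*np.diff(s)).round(1)[i:i+5],(-100*np.diff(z)).round(1)[i:i+5])),"| th",t[min(i+5,n)].round(2))
    print((100*np.diff(s)).round(1).sum(),(100*np.diff(z)).round(1).sum())
E
python3 -c "
from h import *
arc(.121,.010,.099)"
```

```text
0.3 0 -1.5 0 0 0; 0.4 0 -1.4 0 0 0; 0.6 0 -1.4 0 0 0; 0.8 0 -1.3 0 0 0; 0.9 0 -1.2 0 0 0 | th 0.71
1.1 0 -1.1 0 0 0; 1.2 0 -0.9 0 0 0; 1.3 0 -0.8 0 0 0; 1.4 0 -0.6 0 0 0; 1.4 0 -0.5 0 0 0 | th 1.32
1.5 0 -0.3 0 0 0; 1.5 0 -0.1 0 0 0; 1.5 0 0.1 0 0 0; 1.5 0 0.3 0 0 0; 1.4 0 0.4 0 0 0 | th 1.92
1.4 0 0.6 0 0 0; 1.3 0 0.8 0 0 0; 1.2 0 0.9 0 0 0; 1.1 0 1.0 0 0 0; 1.0 0 1.2 0 0 0 | th 2.53
0.8 0 1.3 0 0 0; 0.6 0 1.3 0 0 0; 0.5 0 1.4 0 0 0; 0.3 0 1.4 0 0 0; 0.1 0 1.5 0 0 0 | th 3.14
25.1 -1.0999999999999996
```

Emit:
{"api": "step_arm", "payload": {
  "increments": "0.3 0 -1.5 0 0 0; 0 0 0 0 0 0",
  "claw": 0.37
}}

```text
time: 6.85
tool_pos: [0.5542, -0.3077, 0.0619]
ee_rot: [3.138, 0.002, 1.536]
wrist_force: [-1.0, 0.4, -2.2]
width: 0.0296
```

Emit:
{"api": "step_arm", "payload": {
  "increments": "0.4 0 -1.4 0 0 0; 0.6 0 -1.4 0 0 0; 0 0 0 0 0 0"
}}

```text
time: 7.15
tool_pos: [0.5549, -0.2973, 0.0909]
ee_rot: [3.136, 0.003, 1.537]
wrist_force: [0.2, -1.2, -1.7]
width: 0.0299
```

Emit:
{"api": "step_arm", "payload": {
  "increments": "0.8 0 -1.3 0 0 0; 0.9 0 -1.2 0 0 0; 0 0 0 0 0 0"
}}

```text
time: 7.45
tool_pos: [0.555, -0.2794, 0.1148]
ee_rot: [3.138, 0.001, 1.537]
wrist_force: [0.2, -0.1, -2.2]
width: 0.0297
```

Run:
```python
from h import *
o=get_obs();print(o['tool_pos'],o['wrist_force'],o['wrist_torque'],o['width'])
a=snapshot("side")[200:340,240:440];w=snapshot("wrist")[120:400,150:500]
out=np.zeros((280,750,3),np.uint8);out[:280,:400]=cv2.resize(a,(400,280));out[:,400:]=w
cv2.imwrite("pics/l2.png",out[...,::-1])
```

```text
[ 0.55503925 -0.27940561  0.11479677] [ 0.16625838 -0.06265775 -2.22339583] [-0.1986019   0.0185771   0.01681715] 0.029735064858331182
```

View pics/l2.png

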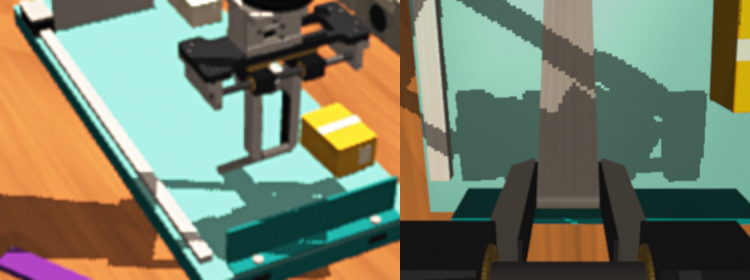

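Emit:
{"api": "step_arm", "payload": {
  "increments": "1.1 0 -1.0 0 0 0; 1.2 0 -0.9 0 0 0; 0 0 0 0 0 0",
  "claw": 0.368
}}

```text
time: 7.85
tool_pos: [0.5553, -0.2555, 0.1327]
ee_rot: [3.14, -0.001, 1.538]
wrist_force: [0.7, 0.1, -1.6]
width: 0.0296
```

Emit:
{"api": "step_arm", "payload": {
  "increments": "1.3 0 -0.7 0 0 0; 1.4 0 -0.6 0 0 0; 1.4 0 -0.5 0 0 0; 0 0 0 0 0 0"
}}

```text
time: 8.25
tool_pos: [0.5565, -0.2137, 0.1499]
ee_rot: [3.141, -0.001, 1.539]
wrist_force: [-0.3, -1.4, 1.6]
width: 0.0298
```

Emit:
{"api": "step_arm", "payload": {
  "increments": "1.5 0 -0.3 0 0 0; 1.0 0 -0.1 0 0 0; 0 0 0 0 0 0"
}}

```text
time: 8.55
tool_pos: [0.5572, -0.1898, 0.1537]
ee_rot: [3.141, -0.0, 1.538]
wrist_force: [-0.5, -1.1, 4.0]
width: 0.0297
```

Run:
```python
from h import *
o=get_obs();print(o['tool_pos'],o['wrist_force'],o['wrist_torque'],o['width'])
a=snapshot("side")[200:340,240:440];w=snapshot("wrist")[120:400,150:500]
out=np.zeros((280,750,3),np.uint8);out[:280,:400]=cv2.resize(a,(400,280));out[:,400:]=w
cv2.imwrite("pics/l3.png",out[...,::-1])
```

```text
[ 0.55724997 -0.18977449  0.15365937] [-0.46620929 -1.06935036  4.02322876] [-0.19059005  0.04677614 -0.00155984] 0.02974550235485315
```

View pics/l3.png

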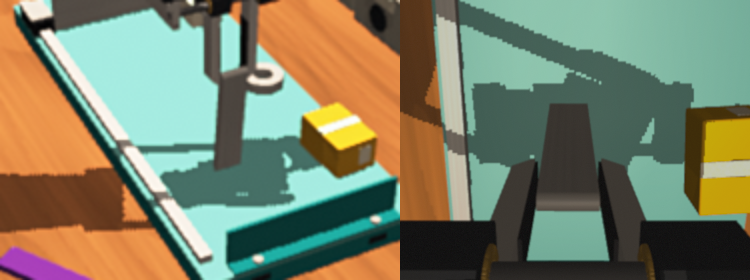

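The bar is pivoting and nearly upright, with end b planted on the board at about 4 N. I'll continue over.

Emit:
{"api": "step_arm", "payload": {
  "increments": "0.5 0 0 0 0 0; 1.5 0 0.1 0 0 0; 1.5 0 0.3 0 0 0; 1.4 0 0.4 0 0 0; 0 0 0 0 0 0"
}}

```text
time: 9.15
tool_pos: [0.5591, -0.14, 0.1458]
ee_rot: [3.14, -0.003, 1.538]
wrist_force: [-0.5, 1.8, 7.2]
width: 0.0299
```

Emit:
{"api": "step_arm", "payload": {
  "increments": "1.4 0 0.6 0 0 0; 1.3 0 0.8 0 0 0; 1.2 0 0.9 0 0 0; 0 0 0 0 0 0"
}}

```text
time: 9.55
tool_pos: [0.5597, -0.1003, 0.1209]
ee_rot: [-3.14, -0.005, 1.538]
wrist_force: [0.3, 4.6, 3.0]
width: 0.0296
```

Run:
```python
from h import *
o=get_obs();print(o['tool_pos'],o['wrist_force'],o['wrist_torque'],o['width'])
a=snapshot("side")[200:340,240:440];w=snapshot("wrist")[120:400,150:500]
out=np.zeros((280,750,3),np.uint8);out[:280,:400]=cv2.resize(a,(400,280));out[:,400:]=w
cv2.imwrite("pics/l4.png",out[...,::-1])
```

```text
[ 0.5596707  -0.10027848  0.12091603] [0.33044996 4.58131271 2.95894532] [ 0.50363934 -0.10733756  0.04437917] 0.02960721359687789
```

View pics/l4.png

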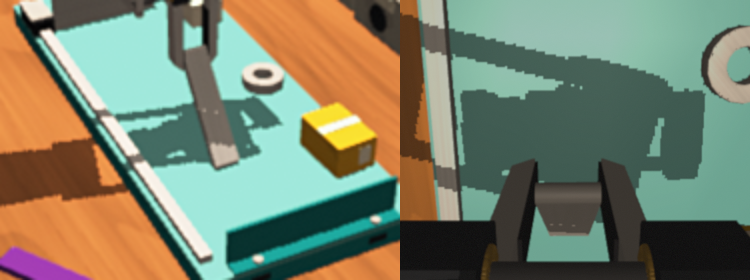

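Emit:
{"api": "step_arm", "payload": {
  "increments": "1.1 0 0.9 0 0 0; 1.0 0 1.1 0 0 0; 0.9 0 1.2 0 0 0; 0.7 0 1.3 0 0 0; 0 0 0 0 0 0"
}}

```text
time: 10.15
tool_pos: [0.5591, -0.065, 0.0732]
ee_rot: [-3.135, -0.001, 1.537]
wrist_force: [0.2, 0.8, -0.3]
width: 0.0299
```

Emit:
{"api": "step_arm", "payload": {
  "increments": "0.6 0 1.3 0 0 0; 0.4 0 1.3 0 0 0; 0 0 0 0 0 0"
}}

```text
time: 10.45
tool_pos: [0.5599, -0.0558, 0.048]
ee_rot: [-3.137, -0.001, 1.536]
wrist_force: [-0.1, -0.0, -1.7]
width: 0.0296
```

Emit:
{"api": "step_arm", "payload": {
  "increments": "0.1 0 0.8 0 0 0; 0 0 0.4 0 0 0; 0 0 0 0 0 0"
}}

```text
time: 10.75
tool_pos: [0.5614, -0.0554, 0.0383]
ee_rot: [-3.141, -0.0, 1.536]
wrist_force: [0.1, 0.6, -1.1]
width: 0.0299
```

Run:
```python
from h import *
o=get_obs();print(o['tool_pos'],o['wrist_force'],o['wrist_torque'],o['width'])
a=snapshot("side")[200:340,240:440];w=snapshot("wrist")
cv2.imwrite("pics/w5full.png",w[...,::-1]);np.save("w5.npy",[o['tool_pos'],o['ee_rot']])
w=w[120:,150:500]
out=np.zeros((360,750,3),np.uint8);out[:280,:400]=cv2.resize(a,(400,280));out[:,400:]=w
cv2.imwrite("pics/l5.png",out[...,::-1])
```

```text
[ 0.56139147 -0.05542193  0.03833269] [ 0.05406951  0.58899671 -1.14656956] [ 0.01041632 -0.03980093  0.02679481] 0.02989166197114715
```

View pics/l5.png

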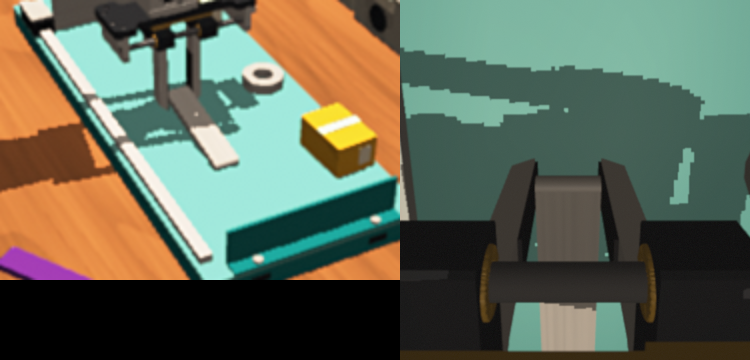

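Emit:
{"api": "step_arm", "payload": {
  "increments": "0 0 0.4 0 0 0; 0 0 0.1 0 0 0; 0 0 0 0 0 0"
}}

```text
time: 11.15
tool_pos: [0.5617, -0.0555, 0.0339]
ee_rot: [3.141, 0.0, 1.536]
wrist_force: [-0.1, 0.8, -0.9]
width: 0.0298
```

Run:
```python
from h import *
o=get_obs();print(o['tool_pos'],o['wrist_force'],o['wrist_torque'],o['width'])
C=cam("wrist",o);w=snapshot("wrist")[...,::-1];S=snapshot("side")[...,::-1].copy()
print("a end",(onplane(C,[[318,298],[318,302]],.04)).round(4).tolist())
print("b end side (rough)",onplane(cam("side"),[[346.5,283.5],[359,277.5]],.03).round(4).tolist())
g=cv2.cvtColor(w.copy(),6);print(g[285:312,300:340].mean(1).round(0))
cv2.imwrite("pics/s6.png",S)
h=cv2.cvtColor(S,cv2.COLOR_BGR2HSV);m=((h[...,1]<60)&(h[...,2]>60)).astype(np.uint8)[240:300,310:370]
k,l,s,c=cv2.connectedComponentsWithStats(m);print(s[1:])
print(S[270:290,352].tolist())
```

```text
[ 0.56174082 -0.05550205  0.03391875] [-0.064245    0.75163086 -0.90606125] [ 0.00919825  0.03881417 -0.01083125] 0.02979546893505421
a end [[0.5623, -0.0544, 0.04], [0.5622, -0.0565, 0.04]]
b end side (rough) [[0.5446, -0.1789, 0.03], [0.5805, -0.1729, 0.03]]
[ 85.  85.  85.  85.  85.  85.  85.  85.  85.  82.  67.  55.  57.  61.
  65.  69.  73.  77.  79.  84.  88.  94.  99. 101. 100.  96.  90.]
[[  7   0  43  45 763]
 [ 51   0   9   7  53]
 [  0  36  18  24 179]]
[[225, 236, 244], [225, 236, 247], [224, 236, 245], [224, 236, 245], [224, 236, 244], [223, 235, 244], [223, 235, 244], [223, 235, 243], [224, 236, 244], [223, 235, 244], [221, 236, 245], [198, 218, 236], [134, 148, 166], [70, 77, 81], [112, 124, 77], [192, 210, 133], [224, 238, 163], [223, 234, 163], [220, 233, 161], [220, 232, 160]]
```

Emit:
{"api": "step_arm", "payload": {
  "increments": "0 0 0 0 0 0; 0 0 0 0 0 0; 0 0 0 0 0 0",
  "claw": 0.2
}}

```text
time: 11.55
tool_pos: [0.5618, -0.0556, 0.0343]
ee_rot: [3.141, 0.0, 1.536]
wrist_force: [-0.5, -0.2, -0.2]
width: 0.0376
```

Emit:
{"api": "step_arm", "payload": {
  "increments": "0 0 -2 0 0 0; -2 0 -4 0 0 0; -3 0 -4 0 0 0; 0 0 -2 0 0 0; 0 0 0 0 0 0",
  "claw": -0.3
}}

```text
time: 12.05
tool_pos: [0.5622, -0.1069, 0.1587]
ee_rot: [3.133, 0.002, 1.534]
wrist_force: [0.5, 0.2, -0.5]
width: 0.0611
```

Run:
```python
from h import *
snapshot("top")
o=get_obs();print(o['tool_pos'],o['ee_rot'],o['wrist_force'],o['wrist_torque'],o['width'])
w=snapshot("wrist")[...,::-1];cv2.imwrite("pics/w7.png",w);np.save("w7.npy",[o['tool_pos'],o['ee_rot']])
cv2.imwrite("pics/s7.png",snapshot("side")[...,::-1])
```

```text
[ 0.56084709 -0.10595109  0.15572882] [3.13765795e+00 8.00862696e-04 1.53518135e+00] [ 0.18571792  0.27773585 -0.87672222] [-0.06358277  0.10276178 -0.01285733] 0.06119936232368026
```

View pics/w7.png

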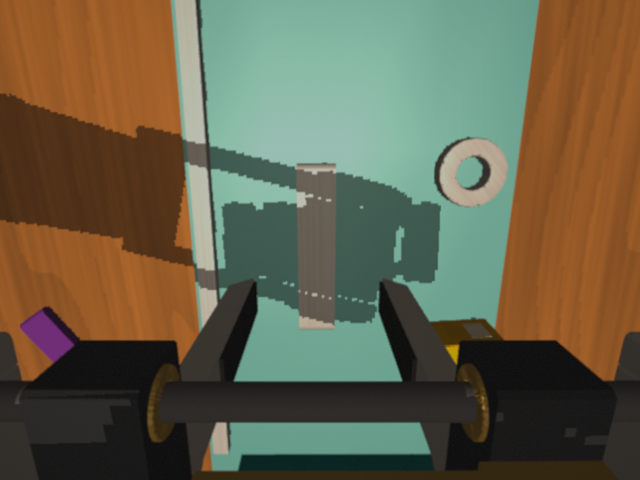

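The bar lies flat along the lane, with its far end at (317,164) and near end at (317,329).

```bash
cat >> h.py <<'E'
D=np.array([.552,-.327,0]);U=np.array([.0352,.9994,0]);V=np.array([.9994,-.0352,0])
def lane(P): P=np.atleast_2d(P)-D;return np.c_[P@U,P@V,P[:,2]].round(4)
E
python3 - <<'E'
from h import *
p,r=np.load("w7.npy");C=cam("wrist",dict(tool_pos=p,ee_rot=r))
print("far",lane(onplane(C,[[297.5,164],[336,164]],.035)),"near",lane(onplane(C,[[299,329],[335.5,329]],.035)))
print("far top edge",lane(onplane(C,[[317,167]],.04)),"near top",lane(onplane(C,[[317,326]],.04)),"tcp",lane(p))
print("plate base?",lane(onplane(C,[[240,455],[330,455]],.03)))
E
```

```text
far [[ 0.2775 -0.0135  0.035 ]
 [ 0.2775  0.016   0.035 ]] near [[ 0.138  -0.0143  0.035 ]
 [ 0.1379  0.0172  0.035 ]]
far top edge [[0.2756 0.0014 0.04  ]] near top [[0.1434 0.0012 0.04  ]] tcp [[0.2212 0.0011 0.1557]]
plate base? [[-0.0003 -0.0738  0.03  ]
 [-0.0006  0.0137  0.03  ]]
```

Emit:
{"api": "step_arm", "payload": {
  "increments": "-3.3 0 0 0 0 0; -3.3 0 2 0 0 0; 0 0 4 0 0 0; 0 0 3.5 0 0 0; 0 0 0 0 0 0"
}}

```text
time: 12.7
tool_pos: [0.5517, -0.1687, 0.05]
ee_rot: [-3.125, -0.006, 1.536]
wrist_force: [-0.2, 0.2, -0.5]
width: 0.0612
```

Emit:
{"api": "step_arm", "payload": {
  "increments": "0 0 1.5 0 0 0; 0 0 0.6 0 0 0; 0 0 0 0 0 0"
}}

```text
time: 13.0
tool_pos: [0.5577, -0.171, 0.0379]
ee_rot: [-3.141, -0.0, 1.536]
wrist_force: [0.1, 0.7, -0.3]
width: 0.0611
```

```bash
python3 -c "
from h import *
o=get_obs();print(lane(o['tool_pos']),o['ee_rot'],o['wrist_force'])
arc(.118,.012,0)"
```

```text
[[0.1561 0.0002 0.0379]] [-3.14145753e+00 -1.11963783e-04  1.53644243e+00] [ 0.12731542  0.69841111 -0.34839705]
0.1 0 -1.5 0 0 0; 0.3 0 -1.5 0 0 0; 0.5 0 -1.4 0 0 0; 0.7 0 -1.3 0 0 0; 0.8 0 -1.3 0 0 0 | th 0.63
1.0 0 -1.1 0 0 0; 1.1 0 -1.0 0 0 0; 1.2 0 -0.9 0 0 0; 1.3 0 -0.7 0 0 0; 1.4 0 -0.5 0 0 0 | th 1.26
1.5 0 -0.4 0 0 0; 1.5 0 -0.2 0 0 0; 1.5 0 -0.0 0 0 0; 1.5 0 0.2 0 0 0; 1.5 0 0.4 0 0 0 | th 1.88
1.4 0 0.5 0 0 0; 1.3 0 0.7 0 0 0; 1.2 0 0.9 0 0 0; 1.1 0 1.0 0 0 0; 1.0 0 1.1 0 0 0 | th 2.51
0.8 0 1.3 0 0 0; 0.7 0 1.3 0 0 0; 0.5 0 1.4 0 0 0; 0.3 0 1.5 0 0 0; 0.1 0 1.5 0 0 0 | th 3.14
24.300000000000004 4.440892098500626e-16
```

Lower a bit further, close to the light grip, and test the lift.

Emit:
{"api": "step_arm", "payload": {
  "increments": "0 0 0.4 0 0 0; 0 0 0.1 0 0 0; 0 0 0 0 0 0; 0 0 0 0 0 0; 0 0 0 0 0 0",
  "claw": 0.37
}}

```text
time: 13.5
tool_pos: [0.5579, -0.1715, 0.0334]
ee_rot: [3.141, 0.0, 1.536]
wrist_force: [0.2, 0.4, -0.4]
width: 0.0297
```

Emit:
{"api": "step_arm", "payload": {
  "increments": "0 0 0 0 0 0; 0 0 0 0 0 0; 0 0 0 0 0 0"
}}

```text
time: 13.8
tool_pos: [0.5579, -0.1715, 0.0334]
ee_rot: [3.141, 0.0, 1.536]
wrist_force: [-0.6, 0.5, 1.4]
width: 0.0302
```

Emit:
{"api": "step_arm", "payload": {
  "increments": "0.1 0 -1.0 0 0 0; 0 0 0 0 0 0; 0 0 0 0 0 0"
}}

```text
time: 14.1
tool_pos: [0.5576, -0.1705, 0.043]
ee_rot: [3.142, 0.0, 1.536]
wrist_force: [0.2, -0.8, -1.8]
width: 0.0296
```

Emit:
{"api": "step_arm", "payload": {
  "increments": "0.2 0 -1.5 0 0 0; 0.3 0 -1.4 0 0 0; 0 0 0 0 0 0"
}}

```text
time: 14.4
tool_pos: [0.5597, -0.1656, 0.0756]
ee_rot: [3.136, 0.002, 1.536]
wrist_force: [0.6, -1.1, -1.5]
width: 0.0299
```

Emit:
{"api": "step_arm", "payload": {
  "increments": "0.6 0 -1.4 0 0 0; 0.7 0 -1.3 0 0 0; 0.8 0 -1.3 0 0 0; 0 0 0 0 0 0",
  "claw": 0.368
}}

```text
time: 14.8
tool_pos: [0.5601, -0.1436, 0.1153]
ee_rot: [3.137, 0.001, 1.537]
wrist_force: [0.6, -1.3, 1.0]
width: 0.03
```

Emit:
{"api": "step_arm", "payload": {
  "increments": "1.0 0 -1.1 0 0 0; 1.1 0 -1.0 0 0 0; 0 0 0 0 0 0"
}}

```text
time: 15.1
tool_pos: [0.5601, -0.1219, 0.1349]
ee_rot: [3.139, -0.0, 1.538]
wrist_force: [0.3, -1.2, -0.8]
width: 0.0303
```

Emit:
{"api": "step_arm", "payload": {
  "increments": "1.2 0 -0.8 0 0 0; 1.3 0 -0.7 0 0 0; 1.4 0 -0.5 0 0 0; 0 0 0 0 0 0"
}}

```text
time: 15.5
tool_pos: [0.561, -0.0821, 0.1538]
ee_rot: [3.14, -0.001, 1.538]
wrist_force: [0.3, -0.2, -2.3]
width: 0.0299
```

Emit:
{"api": "step_arm", "payload": {
  "increments": "1.5 0 -0.4 0 0 0; 1.5 0 -0.2 0 0 0; 0 0 0 0 0 0"
}}

```text
time: 15.8
tool_pos: [0.5618, -0.052, 0.1592]
ee_rot: [3.141, -0.002, 1.538]
wrist_force: [-0.1, 0.4, -2.6]
width: 0.0295
```

Run:
```python
from h import *
o=get_obs();print(lane(o['tool_pos']),o['wrist_force'],o['wrist_torque'],o['width'])
a=snapshot("side")[170:310,240:440];w=snapshot("wrist")[120:400,150:500]
out=np.zeros((280,750,3),np.uint8);out[:280,:400]=cv2.resize(a,(400,280));out[:,400:]=w
cv2.imwrite("pics/l8.png",out[...,::-1])
```

```text
[[2.752e-01 1.000e-04 1.592e-01]] [-0.11719021  0.38577307 -2.63919993] [-0.04900083  0.04233245  0.01176279] 0.029498806590468135
```

View pics/l8.png

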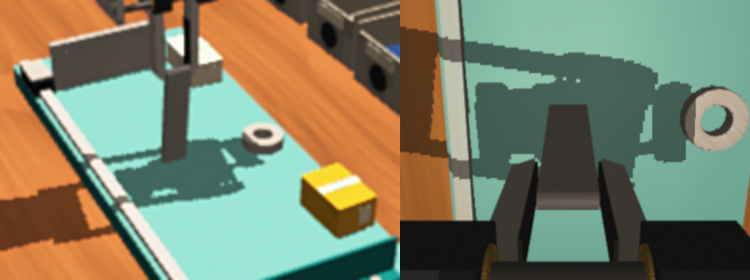

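I lifted about 8 mm too far: the force shows the bar hanging slightly. Lower it now until it is planted.

Emit:
{"api": "step_arm", "payload": {
  "increments": "0 0 0.5 0 0 0; 0 0 0.3 0 0 0; 0 0 0 0 0 0"
}}

```text
time: 16.2
tool_pos: [0.5629, -0.0557, 0.1532]
ee_rot: [3.137, 0.002, 1.535]
wrist_force: [0.5, -0.1, 4.0]
width: 0.0297
```

Run:
```python
from h import *
for i in range(2):
    o=get_obs();print(lane(o['tool_pos']),o['wrist_force'],o['wrist_torque']);snapshot("wrist")
```

```text
[[0.2716 0.0013 0.1532]] [ 0.54408163 -0.07774936  3.95389967] [-0.17655446  0.08358323  0.02803927]
[[0.2716 0.0013 0.1532]] [-0.46648826 -0.42028914  6.09891499] [-0.21693411  0.1209731  -0.02152671]
```

Emit:
{"api": "step_arm", "payload": {
  "increments": "1.5 0 0 0 0 0; 1.5 0 0.1 0 0 0; 1.5 0 0.3 0 0 0; 0 0 0 0 0 0"
}}

```text
time: 16.7
tool_pos: [0.5636, -0.0066, 0.1473]
ee_rot: [3.14, -0.002, 1.539]
wrist_force: [-0.8, 2.2, 6.4]
width: 0.0298
```

Emit:
{"api": "step_arm", "payload": {
  "increments": "1.4 0 0.4 0 0 0; 1.4 0 0.5 0 0 0; 1.3 0 0.7 0 0 0; 0 0 0 0 0 0"
}}

```text
time: 17.1
tool_pos: [0.5636, 0.0341, 0.1285]
ee_rot: [-3.138, -0.002, 1.539]
wrist_force: [-0.0, 1.9, 0.8]
width: 0.0298
```

Run:
```python
from h import *
o=get_obs();print(lane(o['tool_pos']),o['wrist_force'],o['wrist_torque'],o['width'])
```

```text
[[ 0.3613 -0.0011  0.1285]] [-0.04540086  1.88216918  0.80995759] [ 0.14126959 -0.03863206  0.00965026] 0.029764692973221388
```

Emit:
{"api": "step_arm", "payload": {
  "increments": "1.0 0 0.9 0 0 0; 0.9 0 1.0 0 0 0; 0.8 0 1.1 0 0 0; 0 0 0 0 0 0"
}}

```text
time: 17.5
tool_pos: [0.564, 0.0593, 0.0979]
ee_rot: [-3.137, 0.0, 1.537]
wrist_force: [0.6, 0.7, -2.0]
width: 0.0297
```

Emit:
{"api": "step_arm", "payload": {
  "increments": "0.7 0 1.3 0 0 0; 0.5 0 1.2 0 0 0; 0.4 0 1.3 0 0 0; 0 0 0 0 0 0"
}}

```text
time: 17.9
tool_pos: [0.5642, 0.0746, 0.0595]
ee_rot: [-3.136, 0.001, 1.536]
wrist_force: [0.7, 0.2, -1.4]
width: 0.0297
```

Run:
```python
from h import *
o=get_obs();print(lane(o['tool_pos']),o['wrist_force'],o['wrist_torque'],o['width'])
```

```text
[[ 0.4018 -0.0019  0.0595]] [ 0.73992178  0.16520284 -1.44096217] [ 0.02029314 -0.09023784  0.03287717] 0.029708522527957713
```

Emit:
{"api": "step_arm", "payload": {
  "increments": "0.2 0 1.2 0 0 0; 0.1 0 0.8 0 0 0; 0 0 0.4 0 0 0; 0 0 0 0 0 0; 0 0 0 0 0 0"
}}

```text
time: 18.4
tool_pos: [0.5662, 0.077, 0.039]
ee_rot: [-3.141, 0.001, 1.535]
wrist_force: [-0.3, 0.4, -1.3]
width: 0.0302
```

Run:
```python
from h import *
o=get_obs();print(lane(o['tool_pos']),o['wrist_force'],o['wrist_torque'],o['width'])
C=cam("wrist",o);w=snapshot("wrist");cv2.imwrite("pics/w9.png",w[...,::-1])
g=w[250:320,300:336].mean((1,2)).round(0);print(g)
```

```text
[[ 4.043e-01 -1.000e-04  3.900e-02]] [-0.2729288   0.37545939 -1.33892237] [-0.09190189  0.19166432 -0.02997287] 0.030168978259460556
[84. 84. 84. 84. 84. 84. 84. 84. 84. 83. 84. 84. 83. 84. 83. 83. 83. 83.
 83. 83. 83. 83. 83. 83. 83. 83. 83. 83. 83. 83. 83. 83. 83. 83. 83. 83.
 83. 83. 83. 83. 83. 83. 83. 83. 82. 82. 82. 82. 82. 82. 82. 82. 83. 80.
 70. 57. 54. 58. 63. 66. 69. 72. 75. 78. 83. 88. 93. 97. 97. 94.]
```

Emit:
{"api": "step_arm", "payload": {
  "increments": "0 0 0.5 0 0 0; 0 0 0 0 0 0; 0 0 0 0 0 0"
}}

```text
time: 18.75
tool_pos: [0.5666, 0.0774, 0.0341]
ee_rot: [3.141, 0.0, 1.536]
wrist_force: [-0.2, -0.1, -1.2]
width: 0.0301
```

Emit:
{"api": "step_arm", "payload": {
  "increments": "0.4 0 0 0 0 0; 0.4 0 0 0 0 0; 0.3 0 0 0 0 0; 0 0 0 0 0 0; 0 0 0 0 0 0"
}}

```text
time: 19.25
tool_pos: [0.5667, 0.0892, 0.0341]
ee_rot: [3.141, -0.001, 1.536]
wrist_force: [0.6, 2.3, -1.6]
width: 0.0298
```

Emit:
{"api": "step_arm", "payload": {
  "increments": "0 0 0 0 0 0; 0 0 0 0 0 0; 0 0 0 0 0 0",
  "claw": 0.2
}}

```text
time: 19.55
tool_pos: [0.5669, 0.0884, 0.0343]
ee_rot: [3.141, -0.0, 1.536]
wrist_force: [-0.9, 0.1, 0.6]
width: 0.0376
```

Emit:
{"api": "step_arm", "payload": {
  "increments": "0 0 -2 0 0 0; -2 0 -4 0 0 0; -3 0 -4 0 0 0; 0 0 -2 0 0 0; 0 0 0 0 0 0",
  "claw": -0.3
}}

```text
time: 20.05
tool_pos: [0.5675, 0.0377, 0.1588]
ee_rot: [3.132, -0.0, 1.534]
wrist_force: [-0.2, 0.2, 0.2]
width: 0.0609
```

Run:
```python
from h import *
snapshot("top")
o=get_obs();print(o['tool_pos'],o['ee_rot'],lane(o['tool_pos']),o['wrist_force'])
w=snapshot("wrist")[...,::-1];cv2.imwrite("pics/w10.png",w);np.save("w10.npy",[o['tool_pos'],o['ee_rot']])
```

```text
[0.56601467 0.03821178 0.15581027] [ 3.13737483e+00 -3.10002035e-04  1.53509946e+00] [[0.3655 0.0012 0.1558]] [ 0.54872452 -0.38929685 -0.4941761 ]
```

View pics/w10.png

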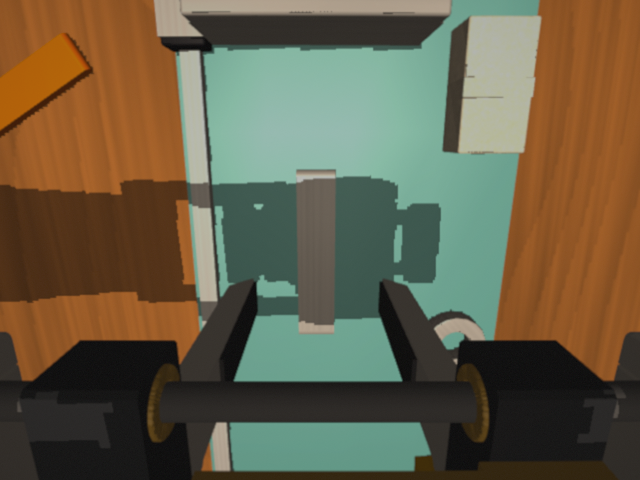

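The bar lies flat from (316,171) to (316,333). The divider's base is at row ~47, and the hem's front edge at row ~13.

Run:
```python
from h import *
p,r=np.load("w10.npy");C=cam("wrist",dict(tool_pos=p,ee_rot=r))
print("far",lane(onplane(C,[[297,171],[335.5,171]],.035)),"near",lane(onplane(C,[[299,332],[334.5,332]],.035)))
print("divider base",lane(onplane(C,[[200,47],[430,46]],.03)),"hem front top edge @.102",lane(onplane(C,[[185,13],[316,13],[450,12]],.102)))
# hem height: match hem face s to base s
for z in(.08,.086,.09,.095,.10,.102): print(z,lane(onplane(C,[[316,13]],z))[0,0])
```

```text
far [[ 0.4166 -0.0138  0.035 ]
 [ 0.4166  0.0158  0.035 ]] near [[ 0.2795 -0.0142  0.035 ]
 [ 0.2794  0.0165  0.035 ]]
divider base [[ 0.5047 -0.0827  0.03  ]
 [ 0.5053  0.0833  0.03  ]] hem front top edge @.102 [[ 0.5066 -0.0697  0.102 ]
 [ 0.5064  0.001   0.102 ]
 [ 0.5071  0.0734  0.102 ]]
0.08 0.5126
0.086 0.5109
0.09 0.5098
0.095 0.5084
0.1 0.507
0.102 0.5064
```

Emit:
{"api": "step_arm", "payload": {
  "increments": "4.5 0 0 0 0 0; 4.5 0 0 0 0 0; 4.5 0 0 0 0 0; 4.5 0 0 0 0 0; 0 0 0 0 0 0",
  "claw": 1
}}

```text
time: 20.65
tool_pos: [0.5688, 0.2239, 0.1503]
ee_rot: [-3.136, -0.001, 1.543]
wrist_force: [0.6, -0.5, -0.8]
width: 0.0247
```

Emit:
{"api": "step_arm", "payload": {
  "increments": "0.5 0 0 0 0 0; 0 0 3 0 0 0; 0 0 3 0 0 0; 0 0 1.6 0 0 0; 0 0 0 0 0 0"
}}

```text
time: 21.15
tool_pos: [0.5685, 0.2212, 0.0731]
ee_rot: [-3.133, 0.003, 1.534]
wrist_force: [-0.6, -0.4, -0.1]
width: 0.0006
```

Run:
```python
from h import *
o=get_obs();print(lane(o['tool_pos']),o['wrist_force'],o['width'])
w=snapshot("wrist");s=snapshot("side")[150:290,230:430]
out=np.zeros((480,800,3),np.uint8);out[:,:500]=w[:,70:570];out[:210,500:]=cv2.resize(s,(300,210));cv2.imwrite("pics/l11.png",out[...,::-1])
```

```text
[[ 0.5484 -0.0028  0.0731]] [-0.60403063 -0.36937023 -0.12761946] 0.0005817714741212938
```

The picture limit is reached. I'll go on by force and by pixel analysis in code.

Emit:
{"api": "step_arm", "payload": {
  "increments": "-0.7 0 0 0 0 0; -0.4 0 0 0 0 0; 0 0 0 0 0 0"
}}

```text
time: 21.55
tool_pos: [0.5718, 0.2116, 0.0794]
ee_rot: [3.139, -0.0, 1.535]
wrist_force: [-0.0, 0.0, -0.2]
width: 0.0004
```

Emit:
{"api": "step_arm", "payload": {
  "increments": "-0.4 0 0 0 0 0; 0 0 0 0 0 0"
}}

```text
time: 21.75
tool_pos: [0.5711, 0.208, 0.0784]
ee_rot: [3.141, -0.0, 1.535]
wrist_force: [0.8, 1.0, -0.3]
width: 0.0006
```

Emit:
{"api": "step_arm", "payload": {
  "increments": "-0.4 0 0 0 0 0; 0 0 0 0 0 0"
}}

```text
time: 21.95
tool_pos: [0.5707, 0.204, 0.078]
ee_rot: [-3.142, 0.0, 1.535]
wrist_force: [-0.2, 0.5, -0.5]
width: 0.0005
```

Emit:
{"api": "step_arm", "payload": {
  "increments": "-0.4 0 0 0 0 0; 0 0 0 0 0 0"
}}

```text
time: 22.15
tool_pos: [0.5706, 0.2, 0.0779]
ee_rot: [-3.141, 0.0, 1.536]
wrist_force: [0.7, -0.7, 0.3]
width: 0.0002
```

Emit:
{"api": "step_arm", "payload": {
  "increments": "-0.3 0 0 0 0 0; 0 0 0 0 0 0"
}}

```text
time: 22.35
tool_pos: [0.5704, 0.1977, 0.0779]
ee_rot: [-3.142, -0.001, 1.536]
wrist_force: [-0.0, 1.5, 0.0]
width: 0.0005
```

Emit:
{"api": "step_arm", "payload": {
  "increments": "-0.3 0 0 0 0 0; 0 0 0 0 0 0"
}}

```text
time: 22.55
tool_pos: [0.5703, 0.1945, 0.078]
ee_rot: [-3.142, -0.0, 1.536]
wrist_force: [-0.5, 3.2, 0.2]
width: 0.0004
```

Emit:
{"api": "step_arm", "payload": {
  "increments": "-0.3 0 0 0 0 0; 0 0 0 0 0 0"
}}

```text
time: 22.75
tool_pos: [0.5702, 0.1911, 0.0779]
ee_rot: [-3.141, 0.0, 1.536]
wrist_force: [0.2, 2.1, -1.0]
width: 0.0007
```

Emit:
{"api": "step_arm", "payload": {
  "increments": "-0.3 0 0 0 0 0; 0 0 0 0 0 0"
}}

```text
time: 22.95
tool_pos: [0.5701, 0.1879, 0.0779]
ee_rot: [-3.141, 0.0, 1.535]
wrist_force: [-0.1, 2.0, -0.7]
width: 0.0003
```

Emit:
{"api": "step_arm", "payload": {
  "increments": "-0.6 0 0 0 0 0; -0.6 0 0 0 0 0; -0.6 0 0 0 0 0; -0.6 0 0 0 0 0; -0.6 0 0 0 0 0"
}}

```text
time: 23.45
tool_pos: [0.569, 0.1578, 0.0779]
ee_rot: [-3.141, -0.0, 1.536]
wrist_force: [-0.6, 3.0, 0.2]
width: 0.0006
```

Emit:
{"api": "step_arm", "payload": {
  "increments": "-0.6 0 0 0 0 0; -0.6 0 0 0 0 0; -0.6 0 0 0 0 0; -0.6 0 0 0 0 0; 0 0 0 0 0 0"
}}

```text
time: 23.95
tool_pos: [0.5684, 0.1329, 0.078]
ee_rot: [3.141, 0.002, 1.535]
wrist_force: [-0.6, 0.9, -0.7]
width: 0.0003
```

```bash
cat >> h.py <<'E'
def prof(n="side",v=0.,s0=.37,s1=.47,z=.031,st=.002,im=None):
    im=snapshot(n) if im is None else im
    s=np.arange(s0,s1,st);P=D+np.outer(s,U)+v*V+[0,0,z]
    q=proj(cam(n),P).astype(np.float32)
    c=cv2.remap(im,q[:,0].reshape(1,-1).copy(),q[:,1].reshape(1,-1).copy(),1)[0]
    hsv=cv2.cvtColor(c[None],cv2.COLOR_RGB2HSV)[0]
    for a,b in zip(s,hsv): print(f"{a:.3f}:{b[0]},{b[1]},{b[2]}",end=" | ")
    print();return im
E
python3 - <<'E'
from h import *
o=get_obs();print(lane(o['tool_pos']),o['wrist_force'])
im=snapshot("side");cv2.imwrite("pics/s12.png",im[...,::-1])
for v in(0,.03,-.03): print(v);prof(v=v,im=im)
E
```

```text
[[4.602e-01 2.000e-04 7.800e-02]] [-0.58469765  0.94471784 -0.66444413]
0
0.370:20,28,236 | 0.372:20,28,237 | 0.374:20,28,237 | 0.376:20,28,237 | 0.378:20,28,237 | 0.380:20,29,237 | 0.382:20,29,237 | 0.384:20,29,238 | 0.386:19,29,239 | 0.388:19,27,239 | 0.390:18,28,240 | 0.392:19,28,242 | 0.394:19,29,244 | 0.396:19,31,237 | 0.398:17,35,216 | 0.400:16,42,196 | 0.402:17,43,171 | 0.404:15,43,142 | 0.406:15,45,113 | 0.408:14,43,112 | 0.410:14,44,111 | 0.412:15,46,111 | 0.414:15,46,112 | 0.416:15,45,113 | 0.418:14,47,114 | 0.420:14,47,114 | 0.422:14,47,114 | 0.424:17,42,110 | 0.426:25,30,103 | 0.428:40,23,98 | 0.430:72,39,99 | 0.432:80,66,100 | 0.434:83,91,101 | 0.436:84,95,102 | 0.438:84,96,101 | 0.440:82,82,96 | 0.442:78,59,87 | 0.444:64,26,79 | 0.446:34,24,74 | 0.448:21,34,75 | 0.450:14,44,76 | 0.452:13,47,76 | 0.454:13,47,76 | 0.456:13,47,76 | 0.458:15,47,76 | 0.460:13,46,77 | 0.462:15,46,77 | 0.464:15,46,77 | 0.466:15,46,77 | 0.468:15,46,77 | 
0.03
0.370:84,84,227 | 0.372:84,85,227 | 0.374:84,84,227 | 0.376:84,85,228 | 0.378:84,85,229 | 0.380:84,84,231 | 0.382:83,86,227 | 0.384:83,89
[... 934 characters left out ...]
.390:83,97,95 | 0.392:83,97,95 | 0.394:84,97,97 | 0.396:83,96,119 | 0.398:83,93,156 | 0.400:83,91,187 | 0.402:83,89,209 | 0.404:83,86,226 | 0.406:83,84,232 | 0.408:84,83,231 | 0.410:84,82,230 | 0.412:83,83,231 | 0.414:83,85,232 | 0.416:83,85,227 | 0.418:83,89,207 | 0.420:83,92,195 | 0.422:83,91,185 | 0.424:83,93,173 | 0.426:83,95,161 | 0.428:83,96,144 | 0.430:83,96,127 | 0.432:83,98,104 | 0.434:83,98,102 | 0.436:83,98,101 | 0.438:84,94,100 | 0.440:82,78,95 | 0.442:77,55,88 | 0.444:69,31,81 | 0.446:39,24,75 | 0.448:16,44,75 | 0.450:15,48,75 | 0.452:15,48,75 | 0.454:16,45,74 | 0.456:15,41,74 | 0.458:15,41,74 | 0.460:16,44,75 | 0.462:16,44,75 | 0.464:16,44,75 | 0.466:16,44,75 | 0.468:16,44,75 |
```

Emit:
{"api": "step_arm", "payload": {
  "increments": "-0.6 0 0 0 0 0; -0.6 0 0 0 0 0; -0.5 0 0 0 0 0; -0.4 0 0 0 0 0; 0 0 0 0 0 0"
}}

```text
time: 24.5
tool_pos: [0.5678, 0.1124, 0.0781]
ee_rot: [3.141, 0.001, 1.535]
wrist_force: [0.8, 1.0, -0.4]
width: 0.0004
```

Run:
```python
from h import *
o=get_obs();print(lane(o['tool_pos']),o['wrist_force'])
im=snapshot("side");cv2.imwrite("pics/s13.png",im[...,::-1])
prof(v=0,im=im,s0=.41,s1=.45);prof(v=.03,im=im,s0=.41,s1=.45);prof(v=0,im=im,s0=.272,s1=.292,z=.035,st=.001)
```

```text
[[4.397e-01 3.000e-04 7.810e-02]] [ 0.82906523  0.9697059  -0.35167384]
0.410:14,45,114 | 0.412:16,47,114 | 0.414:16,47,114 | 0.416:14,47,114 | 0.418:14,47,115 | 0.420:14,47,115 | 0.422:14,47,115 | 0.424:15,46,111 | 0.426:14,46,106 | 0.428:13,46,99 | 0.430:15,45,91 | 0.432:15,43,83 | 0.434:14,43,77 | 0.436:16,44,76 | 0.438:16,44,75 | 0.440:15,47,76 | 0.442:14,44,76 | 0.444:14,43,77 | 0.446:14,43,77 | 0.448:14,43,77 | 0.450:14,44,76 | 
0.410:83,99,103 | 0.412:84,97,103 | 0.414:83,99,103 | 0.416:83,95,102 | 0.418:82,89,100 | 0.420:80,73,94 | 0.422:75,47,86 | 0.424:51,23,78 | 0.426:26,27,75 | 0.428:16,37,76 | 0.430:13,46,77 | 0.432:13,46,77 | 0.434:14,43,77 | 0.436:15,46,78 | 0.438:15,46,78 | 0.440:15,46,78 | 0.442:13,46,78 | 0.444:14,43,78 | 0.446:14,43,78 | 0.448:14,43,78 | 0.450:14,43,78 | 
0.272:83,94,207 | 0.273:83,94,185 | 0.274:83,92,161 | 0.275:82,84,134 | 0.276:80,77,112 | 0.277:77,55,84 | 0.278:53,24,84 | 0.279:27,25,91 | 0.280:17,42,110 | 0.281:13,49,129 | 0.282:13,53,150 | 0.283:13,49,168 | 0.284:14,45,189 | 0.285:15,43,209 | 0.286:15,41,225 | 0.287:16,39,236 | 0.288:16,35,238 | 0.289:16,33,240 | 0.290:19,31,241 | 0.291:20,28,241 |
```

Emit:
{"api": "step_arm", "payload": {
  "increments": "-0.3 0 0 0 0 0; -0.2 0 0 0 0 0; -0.1 0 0 0 0 0; 0 0 0 0 0 0"
}}

```text
time: 24.95
tool_pos: [0.5673, 0.1078, 0.0781]
ee_rot: [3.141, -0.001, 1.536]
wrist_force: [0.6, 3.8, 0.8]
width: 0.0008
```

Run:
```python
from h import *
for i in range(3):
    o=get_obs();print(lane(o['tool_pos']),o['wrist_force']);im=snapshot("side")
prof(v=.03,im=im,s0=.405,s1=.43);prof(v=0,im=im,s0=.272,s1=.286,z=.035,st=.001)
```

```text
[[0.4351 0.     0.0781]] [0.64228515 3.81253739 0.78481321]
[[0.4351 0.     0.0781]] [-0.15395247  4.12952884  1.33564572]
[[0.4351 0.     0.0781]] [-0.22236269  4.5700057   0.97430908]
0.405:83,97,103 | 0.407:83,97,103 | 0.409:83,97,103 | 0.411:84,97,103 | 0.413:84,95,102 | 0.415:81,80,96 | 0.417:75,52,88 | 0.419:60,26,80 | 0.421:34,27,75 | 0.423:18,40,76 | 0.425:14,50,77 | 0.427:14,50,77 | 0.429:14,50,77 | 
0.272:82,86,127 | 0.273:79,68,109 | 0.274:71,40,101 | 0.275:40,24,96 | 0.276:18,38,102 | 0.277:12,55,116 | 0.278:12,54,138 | 0.279:13,49,156 | 0.280:14,48,179 | 0.281:14,46,200 | 0.282:15,43,218 | 0.283:15,40,225 | 0.284:17,37,232 | 0.285:18,35,236 |
```

The bar's near end moved about 3 mm and the push force rose to about 4.2 N, so the divider touches the bar. Back off and retract.

Emit:
{"api": "step_arm", "payload": {
  "increments": "0.5 0 0 0 0 0; 1.5 0 0 0 0 0; 1.5 0 0 0 0 0; 0 0 -3 0 0 0; 0 0 -4 0 0 0"
}}

```text
time: 25.6
tool_pos: [0.5664, 0.1435, 0.1454]
ee_rot: [-3.134, 0.002, 1.537]
wrist_force: [-0.7, -0.0, -0.0]
width: 0.0006
```

Emit:
{"api": "step_arm", "payload": {
  "increments": "0 0 -4 0 0 0; 0 0 -4 0 0 0; 0 0 0 0 0 0; 0 0 0 0 0 0; 0 0 0 0 0 0"
}}

```text
time: 26.1
tool_pos: [0.5678, 0.1428, 0.226]
ee_rot: [-3.138, 0.001, 1.536]
wrist_force: [0.2, -0.2, 0.3]
width: 0.0005
```

Run:
```python
from h import *
o=get_obs();print(o['tool_pos'],lane(o['tool_pos']),o['wrist_force'],abs(o['qvel']).max())
im=snapshot("side")
prof(v=.03,im=im,s0=.405,s1=.43);prof(v=0,im=im,s0=.41,s1=.44);prof(v=0,im=im,s0=.272,s1=.286,z=.035,st=.001)
# parts shift check in top picture
a=cv2.imread("pics/top0.png");b=snapshot("top")[...,::-1];cv2.imwrite("pics/topE.png",b)
for nm,(x0,x1,y0,y1) in dict(plug=(185,235,138,170),bearing=(288,320,145,176),seal=(356,402,140,176)).items():
    t=a[y0:y1,x0:x1];r=cv2.matchTemplate(np.ascontiguousarray(b[y0-10:y1+10,x0-10:x1+10]),t,cv2.TM_CCOEFF_NORMED);print(nm,cv2.minMaxLoc(r)[1:4:2])
```

```text
[0.56776785 0.1428305  0.2260012 ] [[ 0.4701 -0.0008  0.226 ]] [ 0.19510673 -0.21581879  0.27522136] 0.020893304309823633
0.405:84,100,97 | 0.407:84,99,98 | 0.409:84,100,99 | 0.411:84,100,99 | 0.413:84,98,99 | 0.415:82,80,92 | 0.417:76,52,84 | 0.419:56,26,77 | 0.421:30,25,72 | 0.423:18,42,73 | 0.425:14,52,74 | 0.427:14,51,75 | 0.429:15,48,75 | 
0.410:16,46,128 | 0.412:15,47,108 | 0.414:14,45,107 | 0.416:14,45,107 | 0.418:14,44,109 | 0.420:14,47,115 | 0.422:15,46,123 | 0.424:15,46,122 | 0.426:16,46,117 | 0.428:16,45,108 | 0.430:16,45,96 | 0.432:16,46,83 | 0.434:14,46,72 | 0.436:14,46,72 | 0.438:15,43,72 | 0.440:15,43,72 | 
0.272:82,89,121 | 0.273:80,71,104 | 0.274:71,42,97 | 0.275:43,25,93 | 0.276:20,39,98 | 0.277:12,57,112 | 0.278:13,54,133 | 0.279:14,51,151 | 0.280:15,49,173 | 0.281:15,46,194 | 0.282:15,45,212 | 0.283:15,41,219 | 0.284:16,39,227 | 0.285:17,37,232 | 
plug (0.7766778469085693, (10, 10))
bearing (0.9964817762374878, (10, 10))
seal (0.998829185962677, (10, 10))
```

The arm is clear and everything is at rest. The parts are unmoved, and the divider is at about 0.418 m, touching the bar.

```bash
python3 -c "
from bench import *
print(close_job())"
```

```text
the job is handed in; nothing more can be done
None
```

I walked the bar end over end twice with a light grip so it turned between the fingers, then slid the divider up to touch its end. I handed the job in at about 26 s, and no verdict was reported.

**Positions, measured from the end plate:**
- **After the first tip:** the bar lay from about 138 to 278 mm.
- **After the second tip:** it lay from about 279 to 417 mm. This includes sliding it about 11 mm forward while flat, because it had landed short.
- **At the end:** the near end is at about 275 mm and the divider face at about 418 mm. These are good to about 2 mm. They came from pixel profiles of the side camera, as the picture limit was reached before the divider push.

**Last checks:**
- **Contact:** while pushing, the force rose to about 4.2 N and the bar moved back about 3 mm, so the divider touches it. After I backed off, the picture showed no gap between them.
- **Parts on the board:** the bearing and yellow carton showed no shift. The white carton's best match was also at no shift, but with a weaker score (0.78), perhaps because of the arm or its shadow.

**What disagreed or went wrong:**
- **Divider start:** it measured about 507 mm from the end plate, not at its 540 mm far stop.
- **First 12 mm test lift:** the grip was too tight and the bar came up nearly whole (about 3 N on the wrist) until I loosened it. By estimate this stayed under the 16 mm limit.
- **Second tip:** I lifted about 8 mm too high near upright, so end a hung slightly off the board until I lowered it. This was also under the limit, by estimate.

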